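# Close the loaded soap press

### The arm

A 6-joint arm with a two-finger parallel gripper is mounted at the origin on a cart in front of the work surface, level with it; the furniture and walls round the work are solid. World frame = base frame: x ahead of the robot, y to its left, z up, the work surface at z = 0. Lengths are in mm, angles in degrees, forces in N, time in s.
With the tool pointing down it reaches from about 275 to 725 mm from the base axis. Payload 15.9 kg.
Tool frame: the origin (TCP) lies at the very end of the fingers, on their centre line; the grasp point (between the pads) lies arm.grip_depth behind it (arm.grip_depth is the distance from the TCP to the grasp point, in mm); z points along the fingers, y is the line along which they close (so a half turn about z gives the same grasp; the last joint's range is limited). The gripper opens to 85 mm and grips with 20 to 120 N. Pads are 22 mm wide; open, the fingers measure 114 mm over their backs; the gripper's body (76 mm by 85 mm) begins 54 mm behind the grasp point. The pads swing forward as they close: fully open they stand 13 mm farther back than shut.
Start: joints at [64.744, 12.198, -1.971, 75.831, 0, 90], TCP at [213.324, 452.193, 231.306] pointing down, gripper open.
Joint ranges: [-170.91, 170.91], [-42.67, 98.43], [-65.05, 77.54], [-120.47, 116.71], [-90, 82.35], [-180, 180]. Speed limits (degrees/s): [108.29, 108.29, 136.94, 147.25, 180, 180].

### API

Orientations are given as a 3x3 rotation matrix whose columns are the frame's x, y, z axes.
In Python, from cell import arm gives the robot as it stands.
- The arm moves only by the tool drive_tool, never from a script. Its argument "motion" is a list of rows, each an object of numbers: "tx", "ty", "tz": the shift along the tool's x, y, z in mm; "rx", "ry", "rz": the turn, a rotation vector about the tool's x, y, z in rad; "jaw": the finger opening in mm, from 0 to 85.4. In form: [{"tx": .., "ty": .., "tz": .., "rx": .., "ry": .., "rz": .., "jaw": ..}, ...]. A call has exactly 10 rows; each row shifts and turns the commanded pose from where the row before left it, along the tool's axes as they then stand; what a row does not reach is not made up. A row lasts 1/8 s, in which the tool goes at most 62.5 mm and 10.7 degrees, less where a joint would pass 70% of its speed; a pose out of reach is approached as far as the arm can. A call with a gripper value outside its range is refused whole. The fingers move at their own pace and stop on an object; the grip force is fixed at half the most. Time passes only in rows, so rows that do not move let the fingers close, or fill a call up. It gives the time, the measured TCP pose, the force, the opening and the grip force at its end, in the units of the state.
- arm.get_state(): the state, without advancing time (a new reading comes with each control period).
- arm.get_image(name): name is "side" or "top" or "wrist"; returns (picture, depth): 400x640x3 uint8, blue, green, red; 400x640 float32, mm along the optical axis (not along the pixel's ray), 0 where there is no reading.
- arm.camera_model(name): a dict with "vertical_fov" (degrees; the focal length in pixels is half the picture's height over the tangent of half this angle, whatever the lens; pixels are square), "cx", "cy" (the principal point, pixels), "T" (4x4, takes a point from camera to world coordinates). Camera axes: x right, y down, z forward; pixel columns grow to the right and rows downward; lengths in mm; the calibration is good to about 2 mm. A picture is of the moment at which its call begins: read the wrist's pose just before it. camera_model takes no time and is no camera call; for the wrist camera it gives the pose at the moment of the call.
- arm.hand_in(): hands the job in; it is judged then, once.
The state is a dict: "time": time; "qpos": joint angles; "joint_vel": joint speeds; "effort": joint torques, N m; "tool_pos": TCP position; "orientation": TCP orientation; "wrist_force": force on the tool from outside, world axes, zero at the start; "ft_torque": the same for the moment, N m; "gripper_width": finger opening in mm; "grasp_force": force on a finger pad.
Only numpy, scipy, OpenCV 4.12 (cv2) and the standard library are available. Lean on these libraries where they do the work, as an engineer would, in place of code of your own. Each camera call takes 0.05 s, during which the arm holds its last target. There are 200 camera calls.

### The job

Two small blue soap presses stand on the cart; one has a pale yellow soap bar in its tray, the other is empty. Push the lever of the press with the soap bar down by its black thumb pad until the catch snaps and holds it down, then let go and move clear. Leave the empty press open, its lever up.

Things in the scene. Friction and masses are not known exactly. Their poses are not given: they have to be found in the camera images.
- loaded_pad (a point): Top centre of the black thumb pad (40 mm along the lever, 34 wide, 14 thick) on the press with the pale soap bar. x axis: along the lever from pad to hinge; z: out of the pad's top. Hinge 165 mm away, 66 mm above the work surface. Pad top: starts 137 mm above the work surface, tilted 0.40 rad; latched: level at 74 mm, having moved about 10 mm horizontally away from the hinge.
- loaded_lever (a joint): Hinge of that lever, rad: 0 raised (start), grows as the pad goes down, about 0.395, nearly level, latched; stop 0.42 or the soap just before it. Sprung upwards: 2 N at the pad at first, up to 10 N at about 0.28, where the catch is pushed aside; beyond 0.36 (pad 7 mm above its latched height) it snaps home and stays; let go before, it springs back to 0.
- empty_pad (a point): The same point, with the same axes, on the other press, whose tray is empty. Both presses: blue base plate 175 x 96 mm, fixed to the work surface, a tray for a soap bar (45 x 71 x 24 mm) under the steel lever; a thin steel catch with a brass head, 85 mm high, stands beside each lever, 47 mm from the pad's centre on the hinge side.
- empty_lever (a joint): Hinge of the lever on the empty press, rad; same meaning, spring and catch. To be left up, at 0. Overhead, a wall shelf (underside 0.63 m above the work surface) covers all beyond 0.58 m ahead of the base: keep the elbow and forearm back when swinging across the middle.
Things that resemble listed ones, but are neither listed nor needed, are in the scene too. Leave any red look-alike of the part that bears empty_pad alone.

How it is judged (in metres and radians):
At the end, for the whole second after the job is handed in: The lever of the press with the soap bar stays latched down by itself (joint above 0.37 rad, at rest) and the empty press's lever is up (below 0.08 rad) (value of joint loaded_lever above 0.37 rad and velocity of joint loaded_lever between -0.05 and 0.05 rad/s and value of joint empty_lever below 0.08 rad); the robot touches nothing.
It fails at once if the lever of the empty press is pushed down (value of joint empty_lever above 0.15 rad).
It also fails if it takes over 35 s, if anything falls off the work surface, if the arm or the gripper's body presses on something with over 40 N, if the wrist force passes 120 N, or if a joint passes its speed limit or range.

## Working session

There is one attempt and no reset: what is moved stays moved. The work goes in short steps, Python scripts to look and compute and a tool call to move; the robot and the scene stay as the last step left them, time stands still between calls to the robot, and variables do not carry over. Pictures are saved under pics/ and viewed, at most 10 in all, crops included, and the job is handed in when it is done.

Besides the shell and the picture viewer there is one more tool, called after "Call:" as name([rows], argument=value, ...), one row to a line, values as JSON. drive_tool: Moves the arm, as the interface text tells. Its arguments: {"type":"object","properties":{"motion":{"type":"array"}},"required":["motion"]}

```bash
mkdir -p pics; cat > h.py <<'E'
from cell import arm
import numpy as np, cv2
def grab(n):
    m=arm.camera_model(n); im,d=arm.get_image(n); return im,d,m
def pts(d,m):
    f=200/np.tan(np.radians(m["vertical_fov"]/2)); v,u=np.mgrid[0:400,0:640]
    P=np.stack([(u-m["cx"])/f*d,(v-m["cy"])/f*d,d],-1); T=np.array(m["T"])
    W=P@T[:3,:3].T+T[:3,3]; W[d<=0]=np.nan; return W
E
python3 - <<'E'
from h import *
for n in("top","side"):
    im,d,m=grab(n); cv2.imwrite(f"pics/{n}0.png",im); np.savez(f"{n}0.npz",im=im,W=pts(d,m)); print(n,np.round(m["T"],2).tolist(),m["vertical_fov"])
print(arm.grip_depth, arm.get_state())
E
```

```text
top [[0.02, -0.99, 0.14, 414.22], [-1.0, -0.02, -0.03, -5.97], [0.03, -0.14, -0.99, 1141.03], [0.0, 0.0, 0.0, 1.0]] 46.318248590229175
side [[-1.0, -0.07, 0.03, 513.41], [-0.07, 0.83, -0.55, 592.57], [0.01, -0.55, -0.83, 994.43], [0.0, 0.0, 0.0, 1.0]] 48.068692084730344
18.700000000000003 {'time': 0.1, 'qpos': array([ 6.47428215e+01,  1.22223887e+01, -2.00317549e+00,  7.58317509e+01,
       -7.81904968e-04,  9.00012327e+01]), 'joint_vel': array([ 0.0528165 , -0.07053384,  0.08545812,  0.01872782,  0.00871132,
        0.07242431]), 'effort': array([ 9.08304992e-04, -6.87253404e+01,  4.87800014e+01,  1.24988635e-02,
        6.73582167e-05, -4.00065858e-05]), 'tool_pos': array([213.21692106, 451.92769681, 230.87229788]), 'orientation': array([[-9.04392520e-01,  4.26701297e-01, -4.14483526e-04],
       [ 4.26701498e-01,  9.04392062e-01, -9.10529085e-04],
       [-1.36683304e-05, -1.00033644e-03, -9.99999500e-01]]), 'wrist_force': array([-0.53380392,  0.10044773, -0.22659873]), 'ft_torque': array([ 0.02651472, -0.03462566, -0.02518984]), 'grasp_force': 0.0, 'gripper_width': 85.14227763230589}
```

View pics/top0.png

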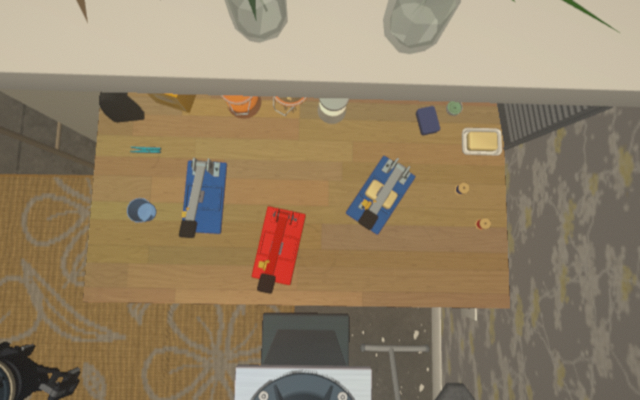

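View pics/side0.png

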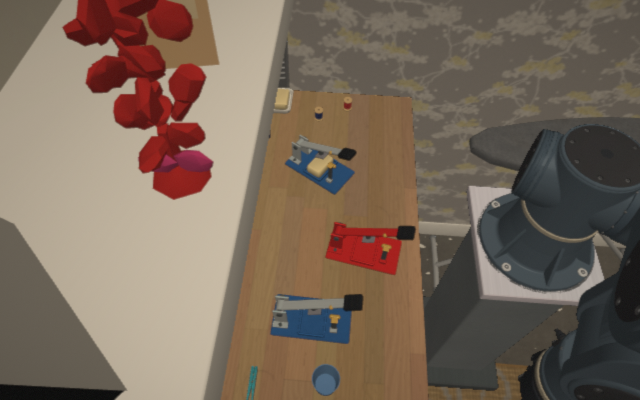

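The top view shows three candidates. The blue press at (205,197) has an empty tray with its pad at (188,229). The red look-alike is at (279,246). The blue press at (381,194) has pale soap under the lever and its pad at (369,219), so that one fits. I'll confirm it in a crop and measure both blue pads.

```bash
python3 - <<'E'
from h import *
z=np.load("top0.npz"); im,W=z["im"],z["W"]
s=np.load("side0.npz"); ims=s["im"]; Ws=s["W"]
a=cv2.resize(im[145:245,335:435],(390,390),interpolation=2); b=cv2.resize(ims[125:200,280:365],(390,390),interpolation=2)
cv2.imwrite("pics/crop.png",np.hstack([a,b]))
def pad(im,W,r,name):
    y0,y1,x0,x1=r; mk=np.zeros(im.shape[:2],bool); mk[y0:y1,x0:x1]=im[y0:y1,x0:x1].max(-1)<55
    P=W[mk]; P=P[P[:,2]>90]
    n,c,st,ce=cv2.connectedComponentsWithStats(mk.astype(np.uint8)); 
    print(name,len(P),np.round(P.mean(0)),np.round(P.min(0)),np.round(P.max(0)),ce[1:][st[1:,4]>20], )
    pts_=np.float32(P[:,:2]); print(cv2.minAreaRect(pts_))
pad(im,W,(195,235,355,385),"loaded top"); pad(im,W,(212,242,175,200),"empty top")
pad(ims,Ws,(143,165,335,360),"loaded side")
# levers: grey points high
for n,(y0,y1,x0,x1) in {"L":(150,235,345,420),"E":(155,240,178,230)}.items():
    I=im[y0:y1,x0:x1].astype(int); P=W[y0:y1,x0:x1][((I.max(-1)-I.min(-1))<25)&(I.max(-1)>90)]
    P=P[(P[:,2]>75)&(P[:,2]<150)]; vx=cv2.fitLine(np.float32(P),cv2.DIST_HUBER,0,.01,.01).ravel(); print(n,len(P),np.round(vx,3),np.degrees(np.arctan2(vx[1],vx[0])))
E
```

```text
<stdin>:10: RuntimeWarning: Mean of empty slice.
  ret = um.true_divide(
Traceback (most recent call last):
ValueError: zero-size array to reduction operation minimum which has no identity
```

View pics/crop.png

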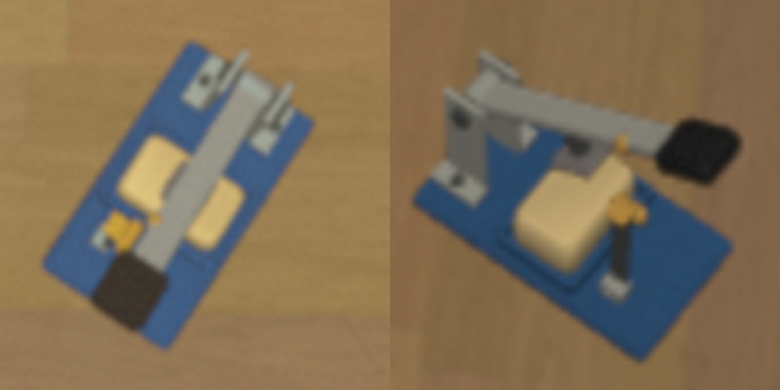

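The crop confirms it: pale soap sits under the lever, the pad is centred near (368,220) in the top view, and the brass catch is on its left. The black pad gave no depth points, so I'll cast rays instead.

```bash
python3 - <<'E'
from h import *
def ray(m,u,v):
    f=200/np.tan(np.radians(m["vertical_fov"]/2)); T=np.array(m["T"]); return T[:3,3],T[:3,:3]@np.array([(u-m["cx"])/f,(v-m["cy"])/f,1])
def plane(m,u,v,z): o,d=ray(m,u,v); return o+d*(z-o[2])/d[2]
mt,ms=arm.camera_model("top"),arm.camera_model("side")
it=np.load("top0.npz"); isd=np.load("side0.npz")
def blob(im,r,t=60):
    y0,y1,x0,x1=r; mk=np.zeros(im.shape[:2],np.uint8); mk[y0:y1,x0:x1]=im[y0:y1,x0:x1].max(-1)<t
    n,c,st,ce=cv2.connectedComponentsWithStats(mk); k=1+st[1:,4].argmax(); return ce[k],st[k],np.argwhere(c==k)[:,::-1]
for nm,rt,rs in(("L",(200,235,355,385),(143,165,335,362)),("E",(212,242,175,200),(288,318,338,368))):
    c,st,p=blob(it["im"],rt); cs,sst,_=blob(isd["im"],rs)
    print(nm,c,st,cs,sst,"on plane",np.round(plane(mt,*c,135)),np.round(plane(ms,*cs,130)))
    o,d=ray(mt,*c);o2,d2=ray(ms,*cs); A=np.stack([d,-d2],1); k=np.linalg.lstsq(A,o2-o,rcond=None)[0]; print(" tri",np.round(o+k[0]*d),np.round(o2+k[1]*d2))
    q=np.array([plane(mt,*x,135)[:2] for x in p]); print(cv2.minAreaRect(np.float32(q)))
    W=it["W"]; y,x=int(c[1]),int(c[0]); print(" depth",np.round(W[y,x]))
# lever axis from hinge-end pixels: hinge centre z~66
    # hinge: lever end in crop (255,90)/3.9
for nm,(u,v) in {"L":(335+252/3.9,145+88/3.9)}.items(): print(nm,"hinge~",np.round(plane(mt,u,v,75)))
E
```

```text
L [369.625 215.625] [367 215   6   3   8] [346.5 153.5] [338 148  18  12 148] on plane [ 499. -137.  135.] [ 492. -133.  130.]
 tri [ 500. -138.  127.] [ 492. -136.  126.]
((498.49468994140625, -136.35293579101562), (4.334124565124512, 10.892664909362793), 1.2345595359802246)
 depth [ 501. -135.  136.]
E [187.87407407 228.15555556] [180 221  16  15 135] [352.65505226 302.19163763] [343 294  20  17 287] on plane [464. 252. 135.] [464. 254. 130.]
 tri [465. 253. 128.] [464. 254. 128.]
((463.4842834472656, 251.79527282714844), (30.253677368164062, 30.070886611938477), 86.41853332519531)
 depth [464. 252. 139.]
L hinge~ [ 618. -214.   75.]
```

The threshold was too tight for the loaded pad in the top view, because the pad looks brownish there. I'll redo it with a looser one.

```bash
python3 - <<'E'
from h import *
m=arm.camera_model("top");z=np.load("top0.npz");im,W=z["im"],z["W"]
r=im[205:232,355:383].astype(int); print(r[8:20:3,6:24:3].tolist())
for t in(75,85,95):
    mk=np.zeros((400,640),np.uint8); mk[200:235,352:388]=(im[200:235,352:388].max(-1)<t)
    n,c,st,ce=cv2.connectedComponentsWithStats(mk); k=1+st[1:,4].argmax(); P=W[c==k]; P=P[P[:,2]>110]
    print(t,ce[k],st[k],np.round(np.median(P,0)),len(P)); print(cv2.minAreaRect(np.float32(P[:,:2])),np.round([P[:,2].min(),P[:,2].max()]))
E
```

```text
[[[128, 94, 65], [44, 53, 60], [43, 52, 60], [42, 52, 60], [70, 78, 83], [122, 130, 131]], [[76, 65, 61], [42, 53, 61], [43, 50, 58], [42, 50, 59], [45, 52, 60], [50, 56, 63]], [[42, 51, 60], [44, 54, 61], [42, 53, 60], [42, 53, 60], [43, 51, 60], [59, 58, 60]], [[41, 52, 59], [44, 54, 61], [42, 52, 60], [43, 53, 60], [40, 51, 58], [119, 86, 63]]]
75 [367.91111111 219.03111111] [359 210  19  19 225] [ 492. -133.  138.] 224
((492.2269287109375, -133.17916870117188), (31.57662010192871, 34.65287780761719), 58.096370697021484) [128. 145.]
85 [367.81742739 219.18257261] [358 210  20  20 241] [ 491. -133.  137.] 240
((492.1208190917969, -133.0499725341797), (32.75094985961914, 35.8183479309082), 55.694339752197266) [126. 145.]
95 [367.86614173 219.16141732] [358 210  20  20 254] [ 491. -133.  137.] 253
((492.5704345703125, -133.45140075683594), (34.186222076416016, 37.435577392578125), 58.121742248535156) [125. 145.]
```

The pad top centre is about (494,-134,137). Its height matches, and the hinge is about 148 mm away horizontally against an expected 149. Now I'll swing at constant radius and height with the jaws closing.

Call:
drive_tool([
  {"tx":-50,"ty":-2.5,"rz":0.1,"jaw":0},
  {"tx":-50,"ty":-2.5,"rz":0.1,"jaw":0},
  {"tx":-50,"ty":-2.5,"rz":0.1,"jaw":0},
  {"tx":-50,"ty":-2.5,"rz":0.1,"jaw":0},
  {"tx":-50,"ty":-2.5,"rz":0.1,"jaw":0},
  {"tx":-50,"ty":-2.5,"rz":0.1,"jaw":0},
  {"tx":-50,"ty":-2.5,"rz":0.1,"jaw":0},
  {"tx":-50,"ty":-2.5,"rz":0.1,"jaw":0},
  {"tx":-50,"ty":-2.5,"rz":0.1,"jaw":0},
  {"tx":-50,"ty":-2.5,"rz":0.1,"jaw":0},
])

```text
invalid input
```

Call:
drive_tool([
  {"tx":-50,"ty":-2.5,"tz":0,"rx":0,"ry":0,"rz":0.1,"jaw":0},
  {"tx":-50,"ty":-2.5,"tz":0,"rx":0,"ry":0,"rz":0.1,"jaw":0},
  {"tx":-50,"ty":-2.5,"tz":0,"rx":0,"ry":0,"rz":0.1,"jaw":0},
  {"tx":-50,"ty":-2.5,"tz":0,"rx":0,"ry":0,"rz":0.1,"jaw":0},
  {"tx":-50,"ty":-2.5,"tz":0,"rx":0,"ry":0,"rz":0.1,"jaw":0},
  {"tx":-50,"ty":-2.5,"tz":0,"rx":0,"ry":0,"rz":0.1,"jaw":0},
  {"tx":-50,"ty":-2.5,"tz":0,"rx":0,"ry":0,"rz":0.1,"jaw":0},
  {"tx":-50,"ty":-2.5,"tz":0,"rx":0,"ry":0,"rz":0.1,"jaw":0},
  {"tx":-50,"ty":-2.5,"tz":0,"rx":0,"ry":0,"rz":0.1,"jaw":0},
  {"tx":-50,"ty":-2.5,"tz":0,"rx":0,"ry":0,"rz":0.1,"jaw":0},
])

```text
time: 1.35
tool_pos: [496.5, 62.5, 231.0]
orientation: [[-0.126, 0.992, -0.001], [0.992, 0.126, -0.0], [0.0, -0.001, -1.0]]
wrist_force: [0.6, 0.7, -0.1]
gripper_width: -0.0
grasp_force: 0.0
```

Call:
drive_tool([
  {"tx":-50,"ty":-2.5,"tz":0,"rx":0,"ry":0,"rz":0.1,"jaw":0},
  {"tx":-50,"ty":-2.5,"tz":0,"rx":0,"ry":0,"rz":0.1,"jaw":0},
  {"tx":-50,"ty":-2.5,"tz":0,"rx":0,"ry":0,"rz":0.1,"jaw":0},
  {"tx":-50,"ty":-2.5,"tz":0,"rx":0,"ry":0,"rz":0.1,"jaw":0},
  {"tx":2,"ty":12,"tz":0,"rx":0,"ry":0,"rz":0,"jaw":0},
  {"tx":0,"ty":0,"tz":20,"rx":0,"ry":0,"rz":0,"jaw":0},
  {"tx":0,"ty":0,"tz":20,"rx":0,"ry":0,"rz":0,"jaw":0},
  {"tx":0,"ty":0,"tz":10,"rx":0,"ry":0,"rz":0,"jaw":0},
  {"tx":0,"ty":0,"tz":0,"rx":0,"ry":0,"rz":0,"jaw":0},
  {"tx":0,"ty":0,"tz":0,"rx":0,"ry":0,"rz":0,"jaw":0},
])

```text
time: 2.6
tool_pos: [494.9, -135.5, 182.0]
orientation: [[0.266, 0.964, 0.001], [0.964, -0.266, -0.0], [0.0, 0.001, -1.0]]
wrist_force: [-1.2, -0.1, 1.2]
gripper_width: 0.0
grasp_force: 0.0
```

```bash
python3 - <<'E'
from h import *
im,d,m=grab("wrist"); s=arm.get_state(); W=pts(d,m); cv2.imwrite("pics/w1.png",im); print(np.round(s["tool_pos"],1),np.round(s["wrist_force"],1))
mk=((im.max(-1)<75)&(np.hypot(W[...,0]-494,W[...,1]+134)<45)&(W[...,2]>105)&(W[...,2]<155)).astype(np.uint8)
n,c,st,ce=cv2.connectedComponentsWithStats(mk); k=1+st[1:,4].argmax(); P=W[c==k]
print(ce[k],st[k],np.round(np.median(P,0)),cv2.minAreaRect(np.float32(P[:,:2])),P[:,2].min(),P[:,2].max())
E
```

```text
[ 494.9 -135.6  182. ] [-0.4  0.2  0.4]
[312.70259965 215.68492201] [ 280  188   68   54 2885] [ 490. -130.  137.] ((490.3414306640625, -132.43634033203125), (31.881256103515625, 37.191139221191406), 57.53512954711914) 123.0815398896427 143.69717823179
```

View pics/w1.png

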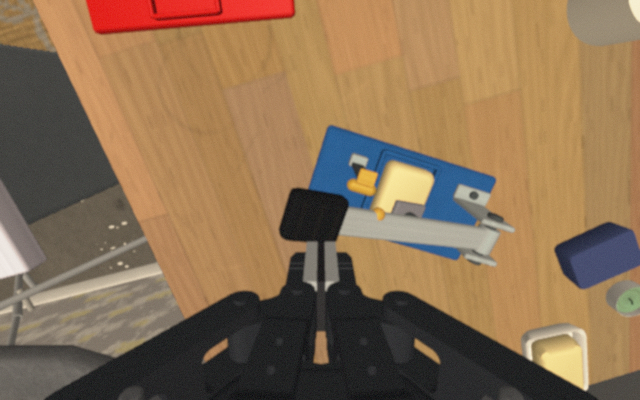

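The wrist view shows the closed fingertips directly above the black pad at (313,216). The brass catch at (362,182) is clear of them and the soap is under the lever. Now pressing along the pad's arc.

Call:
drive_tool([
  {"tx":1,"ty":-3,"tz":15,"rx":0,"ry":0,"rz":0,"jaw":0},
  {"tx":0,"ty":0,"tz":15,"rx":0,"ry":0,"rz":0,"jaw":0},
  {"tx":0.4,"ty":-1.5,"tz":8,"rx":0,"ry":0,"rz":0,"jaw":0},
  {"tx":0.4,"ty":-1.5,"tz":8,"rx":0,"ry":0,"rz":0,"jaw":0},
  {"tx":0.4,"ty":-1.5,"tz":8,"rx":0,"ry":0,"rz":0,"jaw":0},
  {"tx":0.4,"ty":-1.5,"tz":8,"rx":0,"ry":0,"rz":0,"jaw":0},
  {"tx":0.4,"ty":-1.2,"tz":8,"rx":0,"ry":0,"rz":0,"jaw":0},
  {"tx":0.4,"ty":-1,"tz":8,"rx":0,"ry":0,"rz":0,"jaw":0},
  {"tx":0.2,"ty":-0.5,"tz":8,"rx":0,"ry":0,"rz":0,"jaw":0},
  {"tx":0,"ty":0,"tz":0,"rx":0,"ry":0,"rz":0,"jaw":0},
])

```text
time: 3.9
tool_pos: [484.0, -128.9, 94.8]
orientation: [[0.267, 0.964, -0.0], [0.964, -0.267, 0.0], [0.0, -0.0, -1.0]]
wrist_force: [-1.7, 1.0, 4.1]
gripper_width: -0.2
grasp_force: 1.7
```

Call:
drive_tool([
  {"tx":0,"ty":0,"tz":5,"rx":0,"ry":0,"rz":0,"jaw":0},
  {"tx":0,"ty":0,"tz":5,"rx":0,"ry":0,"rz":0,"jaw":0},
  {"tx":0,"ty":0,"tz":4,"rx":0,"ry":0,"rz":0,"jaw":0},
  {"tx":0,"ty":0,"tz":3,"rx":0,"ry":0,"rz":0,"jaw":0},
  {"tx":0,"ty":0,"tz":2,"rx":0,"ry":0,"rz":0,"jaw":0},
  {"tx":0,"ty":0,"tz":2,"rx":0,"ry":0,"rz":0,"jaw":0},
  {"tx":0,"ty":0,"tz":1,"rx":0,"ry":0,"rz":0,"jaw":0},
  {"tx":0,"ty":0,"tz":0,"rx":0,"ry":0,"rz":0,"jaw":0},
  {"tx":0,"ty":0,"tz":0,"rx":0,"ry":0,"rz":0,"jaw":0},
  {"tx":0,"ty":0,"tz":0,"rx":0,"ry":0,"rz":0,"jaw":0},
])

```text
time: 5.15
tool_pos: [484.2, -129.0, 73.4]
orientation: [[0.267, 0.964, 0.0], [0.964, -0.267, -0.0], [-0.0, 0.0, -1.0]]
wrist_force: [-0.1, -0.4, 2.4]
gripper_width: 0.2
grasp_force: 0.9
```

Call:
drive_tool([
  {"tx":0,"ty":0,"tz":1,"rx":0,"ry":0,"rz":0,"jaw":0},
  {"tx":0,"ty":0,"tz":0,"rx":0,"ry":0,"rz":0,"jaw":0},
  {"tx":0,"ty":0,"tz":-5,"rx":0,"ry":0,"rz":0,"jaw":0},
  {"tx":0,"ty":0,"tz":-15,"rx":0,"ry":0,"rz":0,"jaw":0},
  {"tx":0,"ty":0,"tz":-25,"rx":0,"ry":0,"rz":0,"jaw":0},
  {"tx":0,"ty":0,"tz":-30,"rx":0,"ry":0,"rz":0,"jaw":0},
  {"tx":0,"ty":0,"tz":-30,"rx":0,"ry":0,"rz":0,"jaw":0},
  {"tx":0,"ty":0,"tz":-10,"rx":0,"ry":0,"rz":0,"jaw":0},
  {"tx":0,"ty":0,"tz":0,"rx":0,"ry":0,"rz":0,"jaw":0},
  {"tx":0,"ty":0,"tz":0,"rx":0,"ry":0,"rz":0,"jaw":0},
])

```text
time: 6.4
tool_pos: [483.6, -128.9, 186.4]
orientation: [[0.267, 0.964, -0.001], [0.964, -0.267, 0.0], [-0.0, -0.001, -1.0]]
wrist_force: [-0.4, 0.3, -0.1]
gripper_width: -0.3
grasp_force: 0.0
```

```bash
python3 - <<'E'
from h import *
im,d,m=grab("wrist"); s=arm.get_state(); W=pts(d,m); cv2.imwrite("pics/w2.png",im); print(np.round(s["tool_pos"],1),np.round(s["wrist_force"],1),s["time"])
mk=((im.max(-1)<75)&(np.hypot(W[...,0]-485,W[...,1]+129)<45)&(W[...,2]>45)&(W[...,2]<155)).astype(np.uint8)
n,c,st,ce=cv2.connectedComponentsWithStats(mk); k=1+st[1:,4].argmax(); P=W[c==k]
print(ce[k],st[k],np.round(np.median(P,0)),np.percentile(P[:,2],[5,95]))
E
```

```text
[ 483.6 -128.9  186.3] [-0.4  0.5  0. ] 6.45
[315.66592054 185.89983212] [ 290  163   53   47 1787] [ 479. -124.   73.] [70.06691382 74.3434262 ]
```

View pics/w2.png

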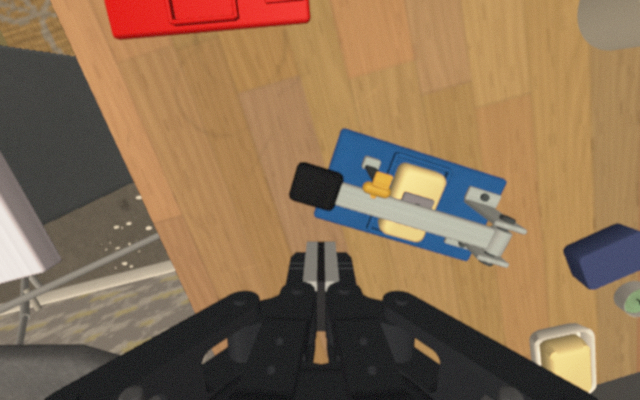

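The pad at (316,186) stays down and level at z ≈ 73–74 mm, with the brass catch head at (378,185) over the lever. It is latched, and the gripper is clear by 110 mm.

```bash
python3 -c "
from cell import arm
print(arm.hand_in())"
```

```text
the job is handed in; nothing more can be done
None
```

The loaded press's lever is latched down with its pad level at about 73 mm, I never touched the empty press, the arm is clear, and the job was handed in at about 6.5 s (no verdict came back).

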